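# Find the full tin by heft at the packing table

## Task

Three identical closed gift tins are standing on the packing table: two are light display dummies and the heaviest is the filled one to ship. Heft them to find out which is which, stand the two lighter ones upright on the narrow raised wooden display riser, and finish while holding the heaviest one up in the gripper, upright and still, with its base at least 15 cm above the table. Do not tip any tin over, and leave the tape gun, tape roll and flat gift box where they are.

Things in the scene. Friction and masses are not known exactly. Their poses are not given: they have to be found in the camera images.
- tin_1_mid (a point): one of three identical closed round metal tins with a plain paper band, 62 mm diameter (lid rim 63 mm) and 85 mm tall, standing upright on the table at the start; the point is its centre, half-way up (42.5 mm above its base), z up. All weigh under 500 g; the heaviest weighs more than twice as much as either of the others, and which it is cannot be seen.
- tin_2_mid (a point): one of three identical closed round metal tins with a plain paper band, 62 mm diameter (lid rim 63 mm) and 85 mm tall, standing upright on the table at the start; the point is its centre, half-way up (42.5 mm above its base), z up. All weigh under 500 g; the heaviest weighs more than twice as much as either of the others, and which it is cannot be seen.
- tin_3_mid (a point): one of three identical closed round metal tins with a plain paper band, 62 mm diameter (lid rim 63 mm) and 85 mm tall, standing upright on the table at the start; the point is its centre, half-way up (42.5 mm above its base), z up. All weigh under 500 g; the heaviest weighs more than twice as much as either of the others, and which it is cannot be seen.
- riser: fixed wooden display riser: a narrow plank 300 mm long (its x axis), 56 mm wide (its y axis) and 18 mm thick, its flat top 95 mm above the table, carried by two end panels 115 mm either side of the middle with feet 100 mm wide (y). Origin: on the table under the middle of the plank. The tins stand on the plank's top and overhang it by 3 mm on each side when centred; there is room for three in a row.
- tape_gun: bystander: tape dispenser lying on its side, about 180 x 210 mm and 54 mm high; origin on the table near its middle. Leave alone.
- tape_roll: bystander: roll of packing tape lying flat, 94 mm diameter, 48 mm high; origin under its centre. Leave alone.
- gift_box: bystander: flat lidded cardboard gift box, 114 x 84 mm, 32 mm high; origin under its centre. Leave alone.
There are look-alikes about, which are no part of the job. Leave any pink or purple look-alike of the part that bears tin_2_mid alone.

How it is judged:
By the outcome, as a careful person would: the job done as asked, in the order asked, and still so for the second after the job is handed in, while the arm keeps its last pose, push and grip.
It also fails if it takes over 67 s, if anything falls off the work surface, if the arm or the gripper's body presses on something with over 40 N, if the wrist force passes 120 N, or if a joint passes its speed limit or range.

## Robot

A 6-joint arm with a two-finger parallel gripper is mounted at the origin on the work surface. World frame = base frame: x ahead of the robot, y to its left, z up, the work surface at z = 0. Lengths are in m, angles in rad, forces in N, time in s.
With the tool pointing down it reaches from about 0.35 to 0.925 m from the base axis. Payload 6.4 kg.
Tool frame: the origin (TCP) lies midway between the tips of the shut fingers; the grasp point (between the pads) lies 19 mm behind it; z points along the fingers, y is the direction in which the jaws open and shut (so a half turn about z gives the same grasp; the last joint's range is limited). The gripper opens to 85 mm and grips with 20 to 120 N. Pads are 22 mm wide; open, the fingers measure 114 mm over their backs; the gripper's body (76 mm by 85 mm) begins 54 mm behind the grasp point. The pads swing forward as they close: fully open they stand 13 mm farther back than shut.
Start: joints at [-1.431, 0.245, 1.558, -0, 1.339, -0.174], TCP at [0.201, -0.618, 0.231] pointing down, gripper open.
Joint ranges: [-3.13, 3.13], [-1.02, 2.26], [0.13, 2.54], [-0.95, 4.09], [0.21, 2.88], [-2.74, 2.74]. Speed limits (rad/s): [2.57, 2.57, 3.14, 3.14, 3.14, 3.14].

## Interface

Orientations are given as a unit quaternion [x, y, z, w].
In Python, from rig import env gives the robot as it stands.
- The arm moves only by the shell command python3 -m creep 'ROWS' [OPENING]. ROWS is text: rows parted by semicolons, each of 4 numbers parted by spaces: the shift along the tool's x, y, z in mm, then the turn about the tool's z in degrees. A call has 1 to 5 rows; each row is the pose to reach, as a shift and turn from the pose commanded when the call began, along the tool's axes at that moment; what a row does not reach only later rows make up. A row lasts 1/10 s, in which the tool goes at most 50 mm and 8.59 degrees, less where a joint would pass 70% of its speed; a pose out of reach is approached as far as the arm can. A call with a gripper value outside its range is refused whole. OPENING is the opening, from 0 (shut) to 1 (fully open), set as the call begins (- or left out, the last holds). The fingers move at their own pace and stop on an object; the grip force is fixed at half the most. Time passes only in rows, so rows that repeat a pose let the fingers close. It gives the time, the measured TCP pose, the force and the opening at its end, in the units of the state.
- env.state(): the state, without advancing time (a new reading comes with each control period).
- env.snapshot(name): name is "side" or "top" or "wrist"; returns a dict with "image" (480x640x3 uint8, blue, green, red), "depth" (480x640 float32, m along the optical axis (not along the pixel's ray), 0 where there is no reading), "mtx" (3x3 intrinsics, pixels), "eye" and "attitude" of the camera in the world. Camera axes: x right, y up, looking along -z (the intrinsics and any distortion apply to the point x, -y, -z); pixel columns grow to the right and rows downward; lengths in m; the calibration is good to about 2 mm. A picture is of the moment at which its call begins.
- env.finish_job(): hands the job in, once; it reports no verdict.
The state is a dict: "t": time; "joint_positions": joint angles; "joint_velocities": joint speeds; "tau": joint torques, N m; "eef_pos": TCP position; "ee_rot": TCP orientation; "contact_force": force on the tool from outside, world axes, zero at the start; "moment": the same for the moment, N m; "grip_width": opening from 0.0 (shut) to 1.0 (fully open).
Only numpy, scipy, OpenCV 4.12 (cv2) and the standard library are available. Lean on these libraries where they do the work, as an engineer would, in place of code of your own. Each camera call takes 0.05 s, during which the arm holds its last target. There are 200 camera calls.

## Working session

There is one attempt and no reset: what is moved stays moved. The work goes in short steps, Python scripts to look and compute and a shell command to move; the robot and the scene stay as the last step left them, time stands still between calls to the robot, and variables do not carry over. Pictures are saved under pics/ and viewed, about 8 in all and at most 12, crops included, and the job is handed in when it is done.

```bash
ls; mkdir -p pics; cat > h.py <<'E'
import numpy as np, cv2
from rig import env
from scipy.spatial.transform import Rotation as R
def rot(a):
    a=np.asarray(a,float); return a if a.shape==(3,3) else R.from_quat(a).as_matrix()
def pts(s):
    d=s["depth"]; K=np.asarray(s["mtx"]); v,u=np.mgrid[:480,:640]
    c=np.dstack([(u-K[0,2])/K[0,0]*d,-(v-K[1,2])/K[1,1]*d,-d])
    return c@rot(s["attitude"]).T+np.asarray(s["eye"])
E
python3 - <<'E'
from h import *
for n in("side","top","wrist"):
    s=env.snapshot(n); cv2.imwrite(f"pics/{n}0.png",s["image"]); np.savez(f"pics/{n}0.npz",**{k:v for k,v in s.items()})
    print(n,{k:v for k,v in s.items() if k not in("image","depth")})
print(env.state())
E
```

```text
pics
side {'mtx': array([[515.82481318,   0.        , 321.63408272],
       [  0.        , 515.82481318, 241.03416168],
       [  0.        ,   0.        ,   1.        ]]), 'eye': array([ 0.41273027, -0.6343869 ,  0.81622524]), 'attitude': array([ 0.38215595, -0.03528179, -0.07174851,  0.92063249])}
top {'mtx': array([[437.71877985,   0.        , 320.38397757],
       [  0.        , 437.71877985, 247.69005684],
       [  0.        ,   0.        ,   1.        ]]), 'eye': array([0.458205  , 0.09622781, 1.01221423]), 'attitude': array([ 0.01914847, -0.03584427, -0.69881021,  0.71415181])}
wrist {'mtx': array([[387.57037244,   0.        , 308.37387569],
       [  0.        , 387.57037244, 239.81652539],
       [  0.        ,   0.        ,   1.        ]]), 'eye': array([ 0.26568764, -0.5962636 ,  0.37398804]), 'attitude': array([-0.11050444,  0.08060494, -0.58255611,  0.80119909])}
{'t': 0.15, 'joint_positions': array([-1.43107355e+00,  2.45623991e-01,  1.55872011e+00, -1.67746467e-05,
        1.33868083e+00, -1.74120615e-01]), 'joint_velocities': array([ 0.00111775, -0.00069782, -0.00458975,  0.00045813,  0.00035056,
        0.0015597 ]), 'tau': array([ 1.07617593e-04, -4.29989111e+01, -3.26551795e+01, -2.30439227e-04,
        3.56869437e-03,  2.21069648e-06]), 'eef_pos': array([ 0.20059598, -0.6178367 ,  0.2304599 ]), 'ee_rot': array([ 9.87712479e-01,  1.56280341e-01,  4.15640905e-06, -7.16173405e-04]), 'contact_force': array([-0.13907384,  0.32009968, -0.13265676]), 'moment': array([-0.03220029,  0.01187515,  0.00812968]), 'grip_width': 0.998211899558714}
```

View pics/top0.png

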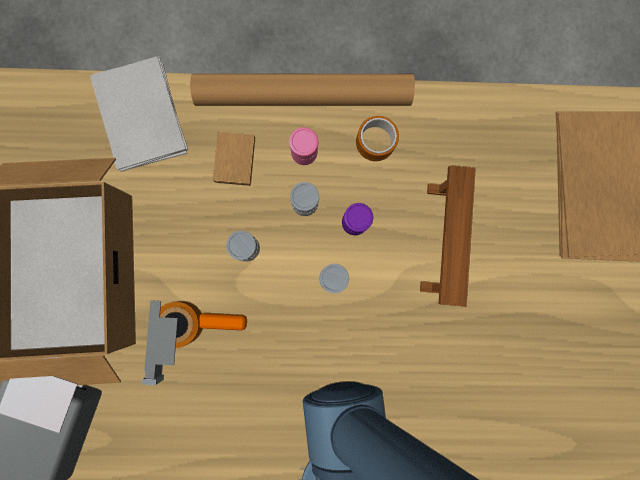

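View pics/side0.png

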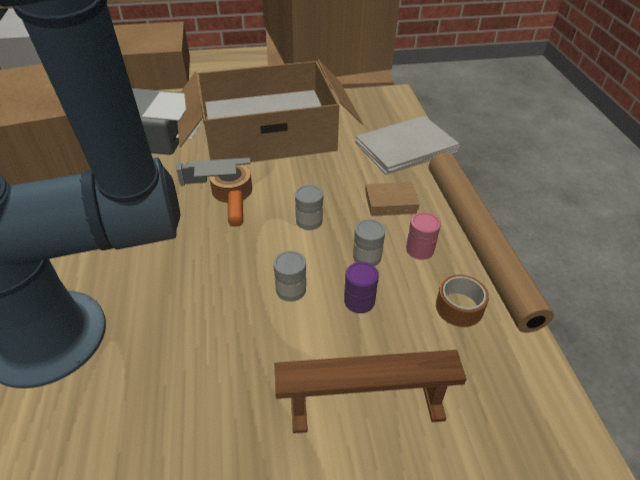

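Grey tins show in the top view at (305,198), (242,246) and (334,278). The look-alikes to leave are pink (304,146) and purple (357,219); the tape roll is at (377,138) and the riser at (458,236). The side view agrees, with grey tins at (309,207), (369,243) and (290,276).

```bash
python3 - <<'E'
from h import *
for n,seeds in(("top",[(305,195),(242,243),(334,277),(304,140),(357,215)]),("side",[(369,230),(309,194),(290,262),(424,224),(362,273)])):
    s=dict(np.load(f"pics/{n}0.npz")); P=pts(s)
    for u,v in seeds:
        z0=np.median(P[v-3:v+4,u-3:u+4,2]); c=P[v,u]
        m=(abs(P[...,2]-z0)<.006)&(np.hypot(P[...,0]-c[0],P[...,1]-c[1])<.05)
        q=P[m][:,:2].astype(np.float32); (x,y),r=cv2.minEnclosingCircle(q)
        # ray-cast outline centre on plane z0
        print(n,(u,v),"top z %.4f"%z0,"circ %.4f %.4f r %.4f"%(x,y,r),"mean",q.mean(0).round(4),m.sum())
    u,v=(458,236) if n=="top" else (370,367)
    z0=np.median(P[v-2:v+3,u-2:u+3,2]); m=(abs(P[...,2]-z0)<.006)&(np.hypot(*(P[...,:2]-P[v,u,:2]).transpose(2,0,1))<.2)
    r=cv2.minAreaRect(P[m][:,:2].astype(np.float32)); print(n,"riser",z0,r,cv2.boxPoints(r).round(3).tolist())
    print("table",np.median(P[400:420,330:400,2]) if n=="side" else np.median(P[320:350,300:400,2]))
s=cv2.imread("pics/side0.png")[170:320,250:450]; cv2.imwrite("pics/crop.png",cv2.resize(s,None,fx=3,fy=3))
E
```

```text
top (305, 195) top z 0.0825 circ 0.6422 0.1119 r 0.0318 mean [0.6418 0.1122] 665
top (242, 243) top z 0.0817 circ 0.5337 0.2444 r 0.0318 mean [0.5333 0.2442] 693
top (334, 277) top z 0.0817 circ 0.4677 0.0446 r 0.0316 mean [0.4675 0.0447] 680
top (304, 140) top z 0.0819 circ 0.7631 0.1168 r 0.0323 mean [0.762  0.1166] 656
top (357, 215) top z 0.0816 circ 0.5997 -0.0054 r 0.0316 mean [ 0.5994 -0.0051] 669
top riser 0.09266871830918877 ((0.5653741359710693, -0.2171865701675415), (0.05816110223531723, 0.3000604510307312), 85.91636657714844) [[0.414000004529953, -0.23600000143051147], [0.7129999995231628, -0.25699999928474426], [0.7170000076293945, -0.19900000095367432], [0.4180000126361847, -0.1770000010728836]]
table -0.002045273539031056
side (369, 230) top z 0.0824 circ 0.6403 0.1102 r 0.0339 mean [0.6396 0.1071] 559
side (309, 194) top z 0.0831 circ 0.5319 0.2411 r 0.0331 mean [0.5313 0.2392] 457
side (290, 262) top z 0.0830 circ 0.4650 0.0427 r 0.0328 mean [0.4657 0.0403] 660
side (424, 224) top z 0.0824 circ 0.7596 0.1142 r 0.0328 mean [0.7598 0.1115] 535
side (362, 273) top z 0.0830 circ 0.5987 -0.0069 r 0.0340 mean [ 0.5973 -0.0099] 713
side riser 0.09426377536957242 ((0.5637161135673523, -0.21909144520759583), (0.058568183332681656, 0.3003092110157013), 86.0230712890625) [[0.41200000047683716, -0.23800000548362732], [0.7110000252723694, -0.2590000033378601], [0.7160000205039978, -0.20000000298023224], [0.41600000858306885, -0.17900000512599945]]
table -0.0004648978869336018
```

View pics/crop.png

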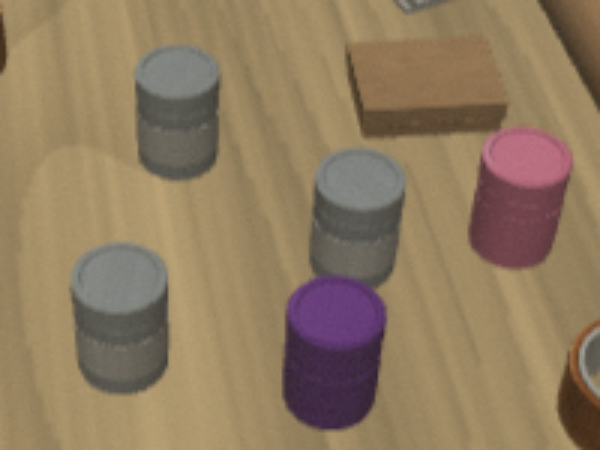

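Both views agree within 3 mm and the heights match the text. The grey tins are A (0.641,0.111), B (0.533,0.243) and C (0.4665,0.044). The riser is centred at (0.5645,-0.218), with its long axis at about -4°. I'll use jaws across the riser (tool yaw -4°) throughout. First, towards C.

```bash
cat > go.py <<'E'
import sys
from h import *
# go.py x y z [yaw]: shift in tool axes (mm) and turn (deg)
s=env.state(); M=rot(s["ee_rot"]); t=np.array([float(a) for a in sys.argv[1:4]])
yaw=np.degrees(np.arctan2(M[1,0],M[0,0])); w=float(sys.argv[4]) if len(sys.argv)>4 else -4
print("t %.2f"%s["t"],"pos",np.round(s["eef_pos"],4),"yaw %.2f"%yaw,"tilt",M[:,2].round(3),"-> shift",(M.T@(t-s["eef_pos"])*1000).round(1),"turn %.2f"%(yaw-w),"F",np.round(s["contact_force"],2),"g %.3f"%s["grip_width"])
E
python3 -m creep '458 -547 0 22; 458 -547 0 22; 458 -547 0 22; 458 -547 0 22; 458 -547 0 22' 1; python3 go.py 0.4665 0.044 0.16
```

```text
t: 0.65
eef_pos: [0.2944, -0.3843, 0.2309]
ee_rot: [0.999, -0.035, -0.0, -0.0]
contact_force: [0.6, -0.3, -0.0]
grip_width: 1.001
t 0.65 pos [ 0.2944 -0.3843  0.2309] yaw -4.06 tilt [-0.     0.001 -1.   ] -> shift [ 141.3 -439.4   71.1] turn -0.06 F [ 0.63 -0.32 -0.02] g 1.001
```

```bash
python3 -m creep '142 -439 0 0; 142 -439 0 0; 142 -439 0 0; 142 -439 0 0; 142 -439 0 0' ; python3 go.py 0.4665 0.044 0.16
```

```text
t: 1.15
eef_pos: [0.3877, -0.1525, 0.2313]
ee_rot: [0.999, -0.035, 0.0, 0.0]
contact_force: [0.4, -0.0, -0.1]
grip_width: 1.001
t 1.15 pos [ 0.3877 -0.1525  0.2313] yaw -4.06 tilt [ 0.001 -0.    -1.   ] -> shift [  64.6 -201.6   71.3] turn -0.06 F [ 0.35 -0.01 -0.12] g 1.001
```

```bash
python3 -m creep '65 -202 71 0; 65 -202 71 0; 65 -202 71 0; 65 -202 71 0; 65 -202 71 0' ; python3 -m creep '0 0 0 0;0 0 0 0;0 0 0 0' ; python3 go.py 0.4665 0.044 0.03
python3 - <<'E'
from h import *
s=env.snapshot("wrist"); cv2.imwrite("pics/w1.png",s["image"])
P=pts(s); m=(abs(P[...,2]-.083)<.006)&(np.hypot(P[...,0]-.4665,P[...,1]-.044)<.05)
print(m.sum(), cv2.minEnclosingCircle(P[m][:,:2].astype(np.float32)), np.median(P[m][:,2]))
E
```

```text
t: 1.65
eef_pos: [0.466, 0.0457, 0.1586]
ee_rot: [0.999, -0.033, -0.001, -0.0]
contact_force: [0.4, -0.6, 0.2]
grip_width: 0.998
t: 1.95
eef_pos: [0.4666, 0.0416, 0.1607]
ee_rot: [0.999, -0.036, 0.0, 0.0]
contact_force: [0.6, 0.1, 0.2]
grip_width: 1.001
t 1.95 pos [0.4666 0.0416 0.1607] yaw -4.08 tilt [ 0.001 -0.    -1.   ] -> shift [ -0.4  -2.4 130.7] turn -0.08 F [0.61 0.1  0.23] g 1.001
8500 ((0.4673647880554199, 0.044353920966386795), 0.03186296671628952) 0.08475916609390806
```

View pics/w1.png

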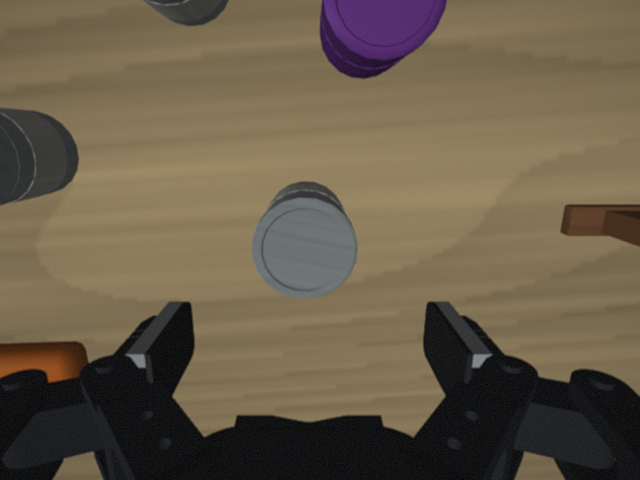

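The wrist view shows grey tin C at (305,247), centred between the open pads at (180,340) and (440,340), with its lid at z 0.085. Next I descend, grip and lift.

```bash
python3 -m creep '0 -2 50 0; 0 -2 90 0; 0 -2 115 0; 0 -2 130 0; 0 -2 130 0'; python3 -m creep '0 0 0 0;0 0 0 0;0 0 0 0;0 0 0 0;0 0 0 0' 0;python3 -m creep '0 0 0 0;0 0 0 0;0 0 0 0;0 0 0 0;0 0 0 0'; python3 -m creep '0 0 -10 0;0 0 -30 0;0 0 -50 0;0 0 -60 0;0 0 -60 0'; python3 -m creep '0 0 0 0;0 0 0 0;0 0 0 0;0 0 0 0;0 0 0 0'; for i in 1 2 3 4; do python3 -m creep '0 0 0 0' | grep force; done;  python3 go.py 0.4665 0.044 0.03
```

```text
t: 2.5
eef_pos: [0.4649, 0.0436, 0.0286]
ee_rot: [0.999, -0.036, -0.002, -0.0]
contact_force: [-0.1, 0.4, 0.4]
grip_width: 1.0
t: 3.0
eef_pos: [0.4684, 0.0439, 0.0322]
ee_rot: [0.999, -0.035, 0.002, 0.0]
contact_force: [-0.5, -0.7, 6.8]
grip_width: 0.714
t: 3.5
eef_pos: [0.4685, 0.0439, 0.0322]
ee_rot: [0.999, -0.035, 0.002, 0.0]
contact_force: [-0.1, -1.9, 6.8]
grip_width: 0.72
t: 4.0
eef_pos: [0.4678, 0.0444, 0.092]
ee_rot: [0.999, -0.035, 0.002, 0.0]
contact_force: [-0.9, 0.2, -1.3]
grip_width: 0.714
t: 4.5
eef_pos: [0.4665, 0.0445, 0.0899]
ee_rot: [0.999, -0.035, -0.0, -0.0]
contact_force: [-0.2, -0.5, -0.9]
grip_width: 0.719
contact_force: [0.9, 0.3, -0.7]
contact_force: [0.0, 0.6, -1.6]
contact_force: [0.0, 0.4, -1.3]
contact_force: [0.2, 0.5, -0.9]
t 4.90 pos [0.4667 0.0444 0.0903] yaw -4.02 tilt [ 0. -0. -1.] -> shift [-0.2  0.4 60.3] turn -0.02 F [ 0.21  0.45 -0.93] g 0.716
```

C weighs about 1.1 N. I'll set it back down and heft A for comparison before placing anything.

```bash
python3 -m creep '0 0 20 0;0 0 40 0;0 0 50 0;0 0 57 0;0 0 59 0'; python3 -m creep '0 0 0 0;0 0 0 0'; python3 -m creep '0 0 0 0;0 0 0 0;0 0 0 0;0 0 0 0;0 0 0 0' 1; python3 -m creep '0 0 -40 0;0 0 -90 0;0 0 -130 0;0 0 -170 0;0 0 -170 0';python3 go.py 0.641 0.111 0.20
```

```text
t: 5.4
eef_pos: [0.4666, 0.0444, 0.0322]
ee_rot: [0.999, -0.035, -0.001, -0.0]
contact_force: [-13.3, 0.3, 25.6]
grip_width: 0.717
t: 5.6
eef_pos: [0.4674, 0.0444, 0.0322]
ee_rot: [0.999, -0.035, 0.001, 0.0]
contact_force: [-2.6, 0.6, 4.5]
grip_width: 0.712
t: 6.1
eef_pos: [0.4667, 0.0444, 0.0312]
ee_rot: [0.999, -0.035, -0.0, 0.0]
contact_force: [0.7, -0.0, -0.1]
grip_width: 0.998
t: 6.6
eef_pos: [0.4704, 0.0439, 0.2079]
ee_rot: [0.999, -0.035, 0.006, 0.001]
contact_force: [1.4, 0.4, 1.0]
grip_width: 0.997
t 6.60 pos [0.4704 0.0439 0.2079] yaw -4.01 tilt [ 0.012 -0.002 -1.   ] -> shift [165.4 -78.8   9.9] turn -0.01 F [1.38 0.38 0.97] g 0.997
```

```bash
python3 -m creep '169 -79 0 0;169 -79 0 0;169 -79 0 0;169 -79 0 0;169 -79 0 0'; python3 -m creep '0 0 40 0;0 0 40 0;0 0 40 0'; python3 go.py 0.641 0.111 0.03
python3 - <<'E'
from h import *
s=env.snapshot("wrist"); cv2.imwrite("pics/w2.png",s["image"])
P=pts(s); 
for c in((.641,.111),(.4665,.044)):
    m=(abs(P[...,2]-.083)<.006)&(np.hypot(P[...,0]-c[0],P[...,1]-c[1])<.05)
    if m.sum()>50: print(m.sum(), cv2.minEnclosingCircle(P[m][:,:2].astype(np.float32)), np.median(P[m][:,2]))
E
```

```text
t: 7.1
eef_pos: [0.643, 0.1125, 0.1988]
ee_rot: [0.999, -0.034, -0.001, -0.0]
contact_force: [-1.0, -0.2, 0.2]
grip_width: 1.002
t: 7.4
eef_pos: [0.6392, 0.1112, 0.16]
ee_rot: [0.999, -0.035, -0.002, 0.0]
contact_force: [0.3, -0.7, 0.3]
grip_width: 1.002
t 7.40 pos [0.6392 0.1112 0.16  ] yaw -4.03 tilt [-0.004 -0.    -1.   ] -> shift [  2.2  -0.  130. ] turn -0.03 F [ 0.32 -0.74  0.3 ] g 1.002
8597 ((0.6422255039215088, 0.11126478761434555), 0.031905125826597214) 0.08474997206648169
```

```bash
python3 -m creep '2 0 50 0; 2 0 90 0; 2 0 115 0; 2 0 129 0; 2 0 129 0'; python3 -m creep '0 0 0 0;0 0 0 0;0 0 0 0;0 0 0 0;0 0 0 0' 0;python3 -m creep '0 0 0 0;0 0 0 0;0 0 0 0;0 0 0 0'; python3 -m creep '0 0 -10 0;0 0 -30 0;0 0 -50 0;0 0 -60 0;0 0 -60 0'; python3 -m creep '0 0 0 0;0 0 0 0;0 0 0 0;0 0 0 0;0 0 0 0'; for i in 1 2 3 4; do python3 -m creep '0 0 0 0' | grep force; done;  python3 go.py 0.642 0.111 0.03
```

```text
t: 7.95
eef_pos: [0.6423, 0.1111, 0.0318]
ee_rot: [0.999, -0.035, -0.001, 0.0]
contact_force: [0.4, -0.6, -0.5]
grip_width: 0.999
t: 8.45
eef_pos: [0.6452, 0.1112, 0.0355]
ee_rot: [0.999, -0.035, 0.003, -0.0]
contact_force: [-0.3, -0.6, 7.0]
grip_width: 0.717
t: 8.85
eef_pos: [0.6452, 0.1112, 0.0354]
ee_rot: [0.999, -0.035, 0.003, -0.0]
contact_force: [0.3, -0.5, 6.4]
grip_width: 0.719
t: 9.35
eef_pos: [0.644, 0.1113, 0.0945]
ee_rot: [0.999, -0.035, 0.002, -0.0]
contact_force: [-0.5, -0.2, -0.8]
grip_width: 0.718
t: 9.85
eef_pos: [0.6426, 0.1112, 0.0918]
ee_rot: [0.999, -0.035, -0.0, -0.0]
contact_force: [0.1, 0.3, -2.2]
grip_width: 0.716
contact_force: [-1.0, 0.3, -1.5]
contact_force: [-0.3, -0.9, -1.1]
contact_force: [0.8, 0.1, -0.8]
contact_force: [0.1, 0.3, -1.6]
t 10.25 pos [0.6429 0.1112 0.0923] yaw -4.02 tilt [ 0.  0. -1.] -> shift [-0.8  0.3 62.3] turn -0.02 F [ 0.05  0.33 -1.64] g 0.715
```

A reads about 1.4 N and C about 1.1 N, so the ratio is below 2 and B should be the heavy one. I'll carry A up, average more force readings, and continue to the riser.

```bash
python3 -m creep '0 0 -40 0;0 0 -80 0;0 0 -120 0;0 0 -150 0;0 0 -160 0'; python3 -m creep '0 0 0 0;0 0 0 0;0 0 0 0;0 0 0 0;0 0 0 0'; for i in 1 2 3 4 5 6 7 8; do python3 -m creep '0 0 0 0' | grep force; done;  python3 go.py 0.639 -0.223 0.25
```

```text
t: 10.75
eef_pos: [0.6446, 0.1113, 0.2571]
ee_rot: [0.999, -0.035, 0.004, -0.0]
contact_force: [1.0, -0.4, -0.1]
grip_width: 0.72
t: 11.25
eef_pos: [0.6424, 0.1112, 0.2509]
ee_rot: [0.999, -0.035, -0.001, 0.0]
contact_force: [0.8, 0.5, -1.3]
grip_width: 0.721
contact_force: [0.0, 0.7, -1.5]
contact_force: [0.7, -0.4, -1.7]
contact_force: [1.3, -0.5, -1.5]
contact_force: [-0.4, 0.4, -1.3]
contact_force: [0.9, 0.1, -1.7]
contact_force: [0.0, 0.3, -0.4]
contact_force: [0.6, 0.2, -1.0]
contact_force: [-0.6, 0.2, -1.7]
t 12.05 pos [0.6428 0.1112 0.2523] yaw -4.02 tilt [-0.  0. -1.] -> shift [ 19.6 333.7   2.3] turn -0.02 F [-0.59  0.21 -1.68] g 0.716
```

```bash
python3 -m creep '20 334 0 0;20 334 0 0;20 334 0 0;20 334 0 0;20 334 0 0'; python3 -m creep '6 90 0 0;6 90 0 0;6 90 0 0;6 90 0 0;6 90 0 0'; python3 -m creep '0 0 0 0;0 0 0 0;0 0 0 0'; python3 go.py 0.639 -0.223 0.25
python3 - <<'E'
from h import *
for n in("wrist","top"):
    s=env.snapshot(n); cv2.imwrite(f"pics/{n}3.png",s["image"])
    P=pts(s); m=(abs(P[...,2]-.094)<.005)&(abs(P[...,1]+.22)<.06)&(abs(P[...,0]-.57)<.2)
    # edges of plank per x bin
    for x in np.arange(.43,.71,.04):
        y=P[m&(abs(P[...,0]-x)<.006)][:,1]
        if len(y)>8: print(n,x.round(2),y.min().round(4),y.max().round(4),((y.min()+y.max())/2).round(4))
    print(n,"x range",P[m][:,0].min(),P[m][:,0].max(),"z",np.median(P[m][:,2]))
E
```

```text
t: 12.55
eef_pos: [0.64, -0.1407, 0.2525]
ee_rot: [0.999, -0.035, 0.0, 0.0]
contact_force: [1.0, -0.4, -0.8]
grip_width: 0.718
t: 13.05
eef_pos: [0.64, -0.2279, 0.2522]
ee_rot: [0.999, -0.035, -0.0, -0.0]
contact_force: [0.6, 0.0, -1.8]
grip_width: 0.718
t: 13.35
eef_pos: [0.6401, -0.2281, 0.2524]
ee_rot: [0.999, -0.034, 0.0, 0.0]
contact_force: [-0.4, 0.1, -1.0]
grip_width: 0.712
t 13.35 pos [ 0.6401 -0.2281  0.2524] yaw -3.95 tilt [ 0. -0. -1.] -> shift [-1.4 -5.   2.4] turn 0.05 F [-0.4   0.09 -0.95] g 0.712
wrist 0.63 -0.2513 -0.1956 -0.2235
wrist 0.67 -0.2541 -0.1976 -0.2259
wrist x range 0.6320116347564547 0.7160107245845768 z 0.09595268261409184
top 0.43 -0.2265 -0.1797 -0.2031
top 0.47 -0.2382 -0.1819 -0.21
top 0.51 -0.2417 -0.1851 -0.2134
top 0.55 -0.2437 -0.1875 -0.2156
top 0.59 -0.2453 -0.1908 -0.218
top 0.63 -0.2482 -0.1941 -0.2212
top 0.67 -0.2422 -0.1959 -0.2191
top x range 0.4155566609777118 0.7157223101424932 z 0.09267121240740761
```

View pics/wrist3.png

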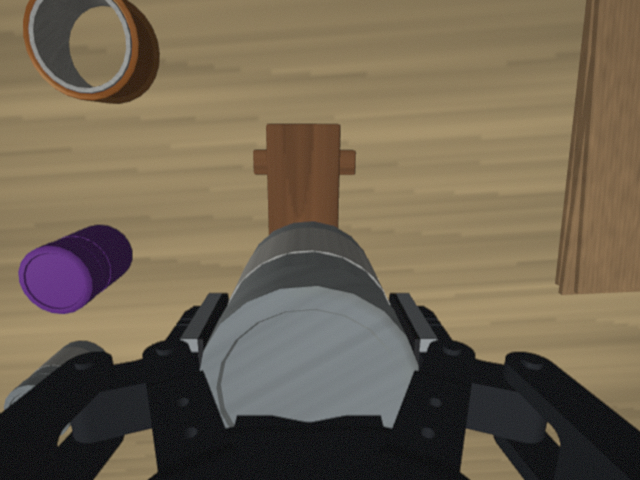

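The tin is over the plank, which runs up to (303,125) with the plank centre at y≈-0.223 here. I'm 5 mm too far in -y, so I'll correct that, lower, and feel for contact.

```bash
python3 -m creep '-1 -5 30 0;-1 -5 65 0;-1 -5 95 0;-1 -5 112 0;-1 -5 116 0'; python3 -m creep '0 0 0 0;0 0 0 0'; python3 -m creep '0 0 2 0;0 0 2 0'; python3 -m creep '0 0 2 0;0 0 2 0';python3 go.py 0.639 -0.223 0.1305
```

```text
t: 13.95
eef_pos: [0.638, -0.2231, 0.1336]
ee_rot: [0.999, -0.035, -0.002, -0.001]
contact_force: [-0.5, -0.4, -0.3]
grip_width: 0.721
t: 14.15
eef_pos: [0.6405, -0.2245, 0.1385]
ee_rot: [0.999, -0.035, 0.002, 0.001]
contact_force: [0.1, 0.1, -1.5]
grip_width: 0.718
t: 14.35
eef_pos: [0.6398, -0.2242, 0.1354]
ee_rot: [0.999, -0.035, 0.001, 0.0]
contact_force: [0.0, 0.1, -1.7]
grip_width: 0.715
t: 14.55
eef_pos: [0.6392, -0.2239, 0.1322]
ee_rot: [0.999, -0.035, -0.0, -0.0]
contact_force: [0.2, 0.0, -1.7]
grip_width: 0.715
t 14.55 pos [ 0.6392 -0.2239  0.1322] yaw -4.02 tilt [-0.  0. -1.] -> shift [-0.2 -0.9  1.7] turn -0.02 F [ 0.15  0.   -1.68] g 0.715
```

```bash
for i in 1; do python3 -m creep '0 0 1 0;0 0 1 0'; done; python3 -m creep '0 0 1 0;0 0 1 0'|grep -E 'pos|force'; python3 -m creep '0 0 1 0;0 0 1 0' |grep -E 'pos|force'
```

```text
t: 14.75
eef_pos: [0.6391, -0.2239, 0.1311]
ee_rot: [0.999, -0.035, -0.0, -0.0]
contact_force: [1.1, -0.5, -1.0]
grip_width: 0.719
eef_pos: [0.6394, -0.224, 0.1306]
contact_force: [-1.2, 0.2, 1.1]
eef_pos: [0.6394, -0.224, 0.1306]
contact_force: [-3.5, 1.7, 4.6]
```

Contact came at TCP z 0.1306, as predicted. Now I release, retreat, and check the placement.

```bash
python3 -m creep '0 0 0 0;0 0 0 0;0 0 0 0;0 0 0 0;0 0 0 0' 1; python3 -m creep '0 0 -40 0;0 0 -80 0;0 0 -120 0;0 0 -120 0' ; python3 -m creep '-120 -190 0 0;-120 -190 0 0;-120 -190 0 0;-120 -190 0 0;-120 -190 0 0';python3 go.py 0.467 0.044 0.20
python3 - <<'E'
from h import *
for n in("top","side"):
    s=env.snapshot(n); cv2.imwrite(f"pics/{n}4.png",s["image"]); P=pts(s)
    for nm,c,z in(("A",(.64,-.223),.178),("C",(.467,.044),.083),("B",(.533,.243),.083)):
        m=(abs(P[...,2]-z)<.008)&(np.hypot(P[...,0]-c[0],P[...,1]-c[1])<.045)
        if m.sum()>50:print(n,nm,m.sum(),cv2.minEnclosingCircle(P[m][:,:2].astype(np.float32)),np.median(P[m][:,2]))
E
```

```text
t: 15.65
eef_pos: [0.6392, -0.2239, 0.1291]
ee_rot: [0.999, -0.035, -0.0, -0.0]
contact_force: [0.1, -0.9, -0.3]
grip_width: 0.999
t: 16.05
eef_pos: [0.6423, -0.2255, 0.2577]
ee_rot: [0.999, -0.035, 0.006, 0.003]
contact_force: [0.7, -1.0, 0.5]
grip_width: 1.001
t: 16.55
eef_pos: [0.5308, -0.023, 0.2484]
ee_rot: [0.999, -0.034, -0.001, -0.0]
contact_force: [0.5, 0.0, 1.1]
grip_width: 1.0
t 16.55 pos [ 0.5308 -0.023   0.2484] yaw -3.90 tilt [-0.001  0.001 -1.   ] -> shift [-68.1 -62.5  48.6] turn 0.10 F [0.54 0.02 1.11] g 1.000
top A 744 ((0.6374773979187012, -0.22290542721748352), 0.03202493488788605) 0.1765046231713483
top C 638 ((0.4668761193752289, 0.04549453407526016), 0.03163810446858406) 0.08191774768255994
top B 693 ((0.5335978269577026, 0.2447430044412613), 0.03175489977002144) 0.0820537974403045
side A 1298 ((0.6357848644256592, -0.22446289658546448), 0.032515257596969604) 0.1781849222900837
side C 688 ((0.46433499455451965, 0.043161265552043915), 0.033517077565193176) 0.08327182721345211
side B 449 ((0.5322235822677612, 0.2419218271970749), 0.03282923996448517) 0.08304112236433125
```

View pics/side4.png

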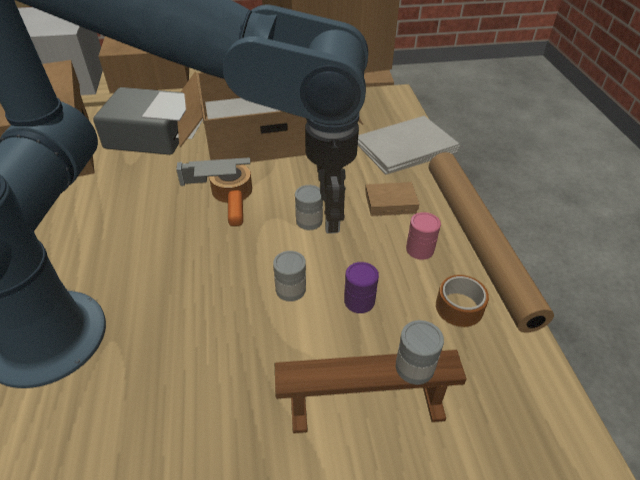

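A stands upright on the riser at (420,350), with its lid at z 0.178, and everything else is in place. Now C.

```bash
python3 -m creep '-68 -62 48 0;-68 -62 48 0;-68 -62 48 0;-68 -62 48 0'; python3 -m creep '0 0 40 0;0 0 40 0;0 0 40 0'; python3 go.py 0.467 0.0445 0.031
```

```text
t: 17.05
eef_pos: [0.4689, 0.0407, 0.2004]
ee_rot: [0.999, -0.035, -0.001, 0.0]
contact_force: [0.7, 0.4, -0.3]
grip_width: 1.0
t: 17.35
eef_pos: [0.4704, 0.0397, 0.162]
ee_rot: [0.999, -0.036, -0.0, 0.0]
contact_force: [-0.1, 0.0, 0.5]
grip_width: 1.001
t 17.35 pos [0.4704 0.0397 0.162 ] yaw -4.09 tilt [-0. -0. -1.] -> shift [ -3.7  -4.5 131. ] turn -0.09 F [-0.07  0.03  0.47] g 1.001
```

```bash
python3 -m creep '-4 -5 50 0; -4 -5 90 0; -4 -5 115 0; -4 -5 130 0; -4 -5 130 0'; python3 -m creep '0 0 0 0;0 0 0 0;0 0 0 0;0 0 0 0;0 0 0 0' 0;python3 -m creep '0 0 0 0;0 0 0 0;0 0 0 0;0 0 0 0'; python3 -m creep '0 0 -20 0;0 0 -60 0;0 0 -110 0;0 0 -160 0;0 0 -210 0'; python3 -m creep '0 0 -10 0;0 0 -10 0;0 0 -10 0;0 0 -10 0;0 0 -10 0'; for i in 1 2 3 4 5 6 7 8; do python3 -m creep '0 0 0 0' | grep force; done;  python3 go.py 0.490 -0.213 0.25
```

```text
t: 17.85
eef_pos: [0.4662, 0.0454, 0.031]
ee_rot: [0.999, -0.035, -0.001, -0.0]
contact_force: [-0.3, 0.2, -0.1]
grip_width: 0.999
t: 18.35
eef_pos: [0.4684, 0.0454, 0.0338]
ee_rot: [0.999, -0.035, 0.003, 0.0]
contact_force: [1.5, -1.8, 6.6]
grip_width: 0.718
t: 18.75
eef_pos: [0.4684, 0.0454, 0.0338]
ee_rot: [0.999, -0.035, 0.003, 0.0]
contact_force: [0.3, -1.5, 6.7]
grip_width: 0.717
t: 19.25
eef_pos: [0.4653, 0.046, 0.244]
ee_rot: [0.999, -0.035, 0.001, 0.0]
contact_force: [1.2, -0.8, -1.7]
grip_width: 0.717
t: 19.75
eef_pos: [0.4647, 0.0461, 0.2491]
ee_rot: [0.999, -0.035, -0.002, -0.0]
contact_force: [0.8, -0.1, -0.5]
grip_width: 0.717
contact_force: [-0.3, -0.0, -1.7]
contact_force: [0.5, 0.7, -1.8]
contact_force: [0.0, -0.6, -0.8]
contact_force: [-0.5, 0.0, -1.2]
contact_force: [-0.3, 0.3, -2.2]
contact_force: [-0.2, 0.5, -0.9]
contact_force: [-1.0, 0.9, -1.3]
contact_force: [-0.5, -0.7, -1.1]
t 20.55 pos [0.4658 0.0459 0.2513] yaw -4.02 tilt [ 0.  0. -1.] -> shift [ 42.3 256.6   1.3] turn -0.02 F [-0.48 -0.75 -1.05] g 0.717
```

C also reads about 1.35 N, so A and C are the light ones and B is the filled tin. C goes to the riser.

```bash
python3 -m creep '42 257 0 0;42 257 0 0;42 257 0 0;42 257 0 0;42 257 0 0'; python3 -m creep '2 10 0 0;2 10 0 0;2 10 0 0;2 10 0 0'; python3 go.py 0.490 -0.2133 0.1288
```

```text
t: 21.05
eef_pos: [0.4886, -0.2051, 0.2515]
ee_rot: [0.999, -0.035, 0.0, 0.0]
contact_force: [1.0, 0.5, -0.1]
grip_width: 0.719
t: 21.45
eef_pos: [0.49, -0.2116, 0.2512]
ee_rot: [0.999, -0.034, -0.0, -0.0]
contact_force: [0.3, -0.5, -1.2]
grip_width: 0.717
t 21.45 pos [ 0.49   -0.2116  0.2512] yaw -3.91 tilt [-0.  0. -1.] -> shift [1.000e-01 1.800e+00 1.224e+02] turn 0.09 F [ 0.31 -0.45 -1.24] g 0.717
```

```bash
python3 -m creep '0 2 30 0;0 2 65 0;0 2 95 0;0 2 112 0;0 2 118 0'; python3 -m creep '0 0 0 0;0 0 0 0;0 0 0 0';python3 -m creep '0 0 2 0;0 0 2 0;0 0 2 0'; python3 go.py 0.490 -0.2133 0.1288
```

```text
t: 21.95
eef_pos: [0.4887, -0.2128, 0.131]
ee_rot: [0.999, -0.034, -0.002, -0.001]
contact_force: [0.1, 0.1, 0.1]
grip_width: 0.717
t: 22.25
eef_pos: [0.4908, -0.2155, 0.1349]
ee_rot: [0.999, -0.035, 0.001, 0.001]
contact_force: [-0.0, 0.4, -0.2]
grip_width: 0.719
t: 22.55
eef_pos: [0.4899, -0.2152, 0.1315]
ee_rot: [0.999, -0.035, 0.0, 0.0]
contact_force: [-0.3, 0.8, -0.9]
grip_width: 0.718
t 22.55 pos [ 0.4899 -0.2152  0.1315] yaw -4.03 tilt [ 0. -0. -1.] -> shift [-0.  -1.9  2.7] turn -0.03 F [-0.34  0.8  -0.9 ] g 0.718
```

```bash
python3 -m creep '0 -2 1 0;0 -2 1 0'|grep -E 'pos|force'; python3 -m creep '0 0 1 0;0 0 1 0'|grep -E 'pos|force'; python3 -m creep '0 0 1 0;0 0 1 0' |grep -E 'pos|force'; python3 -m creep '0 0 1 0;0 0 1 0' |grep -E 'pos|force'
```

```text
eef_pos: [0.4899, -0.2129, 0.1301]
contact_force: [0.4, -0.1, -1.1]
eef_pos: [0.4899, -0.213, 0.1291]
contact_force: [0.9, -0.4, -0.7]
eef_pos: [0.4901, -0.2132, 0.129]
contact_force: [-2.6, 1.2, 4.1]
eef_pos: [0.4901, -0.2132, 0.129]
contact_force: [-5.0, 3.4, 11.7]
```

```bash
python3 -m creep '0 0 -2 0;0 0 -2 0'; python3 -m creep '0 0 0 0;0 0 0 0;0 0 0 0;0 0 0 0;0 0 0 0' 1; python3 -m creep '0 0 -40 0;0 0 -80 0;0 0 -120 0;0 0 -120 0' ; python3 go.py 0.533 0.243 0.20
```

```text
t: 23.55
eef_pos: [0.4901, -0.2132, 0.1294]
ee_rot: [0.999, -0.035, 0.0, 0.0]
contact_force: [-0.6, -0.9, -0.8]
grip_width: 0.714
t: 24.05
eef_pos: [0.49, -0.2131, 0.1292]
ee_rot: [0.999, -0.035, -0.0, -0.0]
contact_force: [0.6, 0.4, -0.9]
grip_width: 0.999
t: 24.45
eef_pos: [0.4928, -0.2151, 0.2565]
ee_rot: [0.999, -0.035, 0.005, 0.004]
contact_force: [-0.4, -0.8, 0.3]
grip_width: 1.0
t 24.45 pos [ 0.4928 -0.2151  0.2565] yaw -4.01 tilt [ 0.01  -0.007 -1.   ] -> shift [   7.4 -460.2   53.5] turn -0.01 F [-0.37 -0.83  0.3 ] g 1.000
```

```bash
python3 -m creep '10 -458 0 0;10 -458 0 0;10 -458 0 0;10 -458 0 0;10 -458 0 0'; python3 -m creep '6 -208 40 0;6 -208 40 0;6 -208 40 0;6 -208 40 0;6 -208 40 0';python3 -m creep '0 0 40 0;0 0 40 0;0 0 40 0'; python3 go.py 0.533 0.243 0.031
python3 - <<'E'
from h import *
for n in("wrist","top"):
    s=env.snapshot(n); cv2.imwrite(f"pics/{n}5.png",s["image"]); P=pts(s)
    for nm,c,z in(("A",(.64,-.223),.178),("C",(.49,-.213),.178),("B",(.533,.243),.083)):
        m=(abs(P[...,2]-z)<.008)&(np.hypot(P[...,0]-c[0],P[...,1]-c[1])<.045)
        if m.sum()>50:print(n,nm,m.sum(),cv2.minEnclosingCircle(P[m][:,:2].astype(np.float32)),np.median(P[m][:,2]))
E
```

```text
t: 24.95
eef_pos: [0.5126, 0.0378, 0.2488]
ee_rot: [0.999, -0.035, -0.0, -0.0]
contact_force: [1.0, -0.4, 0.2]
grip_width: 0.997
t: 25.45
eef_pos: [0.5321, 0.2467, 0.2071]
ee_rot: [0.999, -0.033, -0.001, -0.0]
contact_force: [0.1, -1.0, -0.2]
grip_width: 0.998
t: 25.75
eef_pos: [0.5329, 0.2422, 0.1686]
ee_rot: [0.999, -0.035, -0.001, 0.0]
contact_force: [-0.1, -0.3, 0.2]
grip_width: 0.998
t 25.75 pos [0.5329 0.2422 0.1686] yaw -4.06 tilt [-0.003 -0.001 -1.   ] -> shift [  0.4  -0.9 137.6] turn -0.06 F [-0.09 -0.27  0.18] g 0.998
wrist B 8022 ((0.5339055061340332, 0.24403220415115356), 0.031861186027526855) 0.08473608191015133
top A 826 ((0.6373474597930908, -0.22324445843696594), 0.032321542501449585) 0.17648561816501246
top C 855 ((0.48915037512779236, -0.21202947199344635), 0.03201238811016083) 0.17645993721996744
```

```bash
python3 -m creep '1 -1 50 0; 1 -1 95 0; 1 -1 123 0; 1 -1 138 0; 1 -1 138 0'; python3 -m creep '0 0 0 0;0 0 0 0;0 0 0 0;0 0 0 0;0 0 0 0' 0;python3 -m creep '0 0 0 0;0 0 0 0;0 0 0 0;0 0 0 0'; python3 -m creep '0 0 -10 0;0 0 -40 0;0 0 -80 0;0 0 -120 0;0 0 -160 0'; python3 -m creep '0 0 -40 0;0 0 -70 0;0 0 -80 0;0 0 -80 0;0 0 -80 0'; python3 -m creep '0 0 0 0;0 0 0 0;0 0 0 0;0 0 0 0;0 0 0 0' ; for i in 1 2 3 4 5 6 ; do python3 -m creep '0 0 0 0' | grep force; done;  python3 go.py 0.533 0.243 0.25
python3 - <<'E'
from h import *
s=env.snapshot("side"); cv2.imwrite("pics/side6.png",s["image"])
print(env.state()["joint_velocities"].round(3))
E
```

```text
t: 26.35
eef_pos: [0.5343, 0.2433, 0.0307]
ee_rot: [0.999, -0.035, -0.001, 0.0]
contact_force: [-0.7, -0.4, 1.0]
grip_width: 1.001
t: 26.85
eef_pos: [0.537, 0.2442, 0.0344]
ee_rot: [0.999, -0.035, 0.003, -0.001]
contact_force: [-0.3, -1.3, 6.7]
grip_width: 0.719
t: 27.25
eef_pos: [0.537, 0.2442, 0.0344]
ee_rot: [0.999, -0.035, 0.003, -0.001]
contact_force: [0.3, -2.0, 7.5]
grip_width: 0.718
t: 27.75
eef_pos: [0.5336, 0.2437, 0.1927]
ee_rot: [0.999, -0.035, -0.001, 0.0]
contact_force: [0.7, 0.4, -3.7]
grip_width: 0.721
t: 28.25
eef_pos: [0.5334, 0.2435, 0.2689]
ee_rot: [0.999, -0.035, -0.002, 0.0]
contact_force: [-0.1, 0.7, -5.3]
grip_width: 0.719
t: 28.75
eef_pos: [0.5346, 0.2438, 0.2711]
ee_rot: [0.999, -0.035, -0.0, 0.0]
contact_force: [0.9, -0.0, -4.7]
grip_width: 0.717
contact_force: [1.4, 0.5, -5.6]
contact_force: [0.0, 0.1, -4.0]
contact_force: [0.4, 0.6, -3.6]
contact_force: [-0.8, 0.0, -4.0]
contact_force: [0.3, -0.3, -3.7]
contact_force: [-0.1, 0.9, -3.9]
t 29.35 pos [0.5346 0.2438 0.2713] yaw -4.02 tilt [ 0. -0. -1.] -> shift [-1.5  0.9 21.3] turn -0.02 F [-0.07  0.93 -3.91] g 0.714
[-0.     0.     0.001  0.     0.001  0.002]
```

View pics/side6.png

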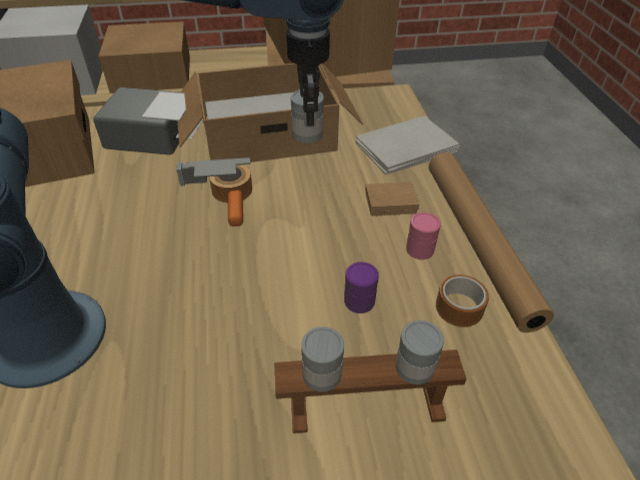

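B weighs about 4.1 N, three times the others. It hangs upright at (308,117) with its base about 0.237 m up. A (420,350) and C (322,357) stand upright on the riser, and nothing else has moved.

```bash
python3 -c "
from rig import env
print(env.finish_job())"
```

```text
the job is handed in; nothing more can be done
None
```

The job is handed in at about 29 s: the two light tins stand on the riser and the filled one is held up in the gripper. No verdict is reported.

- **Hefting:** two tins read about 1.35 N each and the third about 4.1 N, so the third is the filled one. The wrist force noise was about 0.5 N. The first short reading of one light tin gave 1.1 N, but a longer average matched the other.
- **Light tins:** both were lowered until they touched the riser, then released. The last top view put their lids at z ≈ 0.177 m and their centres within about 2 mm of the plank's centre line. The last side picture shows both upright.
- **Filled tin:** it is held upright and still, with its base about 0.237 m above the table.
- **Other objects:** the tape gun, tape roll, gift box and the pink and purple look-alikes looked unmoved in the last side picture; I did not re-measure them.

The highest force I saw was about 29 N, briefly, when I set one light tin back on the table. The only disagreement was between the side and top cameras, by 2–3 mm, which is near the calibration limit. No check failed.

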